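# Uncover the ball tray and tip the grinding balls into the mug

## Robot

A 6-joint arm with a two-finger parallel gripper is mounted at the origin on a cart in front of the work surface, level with it; the furniture and walls round the work are solid. World frame = base frame: x ahead of the robot, y to its left, z up, the work surface at z = 0. Lengths are in m, angles in rad, forces in N, time in s.
With the tool pointing down it reaches from about 0.375 to 0.75 m from the base axis. Payload 9 kg.
Tool frame: the origin (TCP) lies midway between the tips of the shut fingers; the grasp point (between the pads) lies robot.grasp_offset behind it (robot.grasp_offset is the distance from the TCP to the grasp point, in m); z points along the fingers, y is the line along which they close (so a half turn about z gives the same grasp; the last joint's range is limited). The gripper opens to 85 mm and grips with 20 to 120 N. Pads are 22 mm wide; open, the fingers measure 114 mm over their backs; the gripper's body (76 mm by 85 mm) begins 54 mm behind the grasp point. The pads swing forward as they close: fully open they stand 13 mm farther back than shut.
Start: joints at [0.991, 0.104, 0.097, 1.564, 0, 1.353], TCP at [0.212, 0.561, 0.231] pointing down, gripper open.
Joint ranges: [-2.99, 2.99], [-0.84, 1.86], [-1.1, 1.16], [-1.84, 2.11], [-1.51, 1.56], [-3.14, 3.14]. Speed limits (rad/s): [2.22, 2.22, 2.57, 3.14, 3.14, 3.14].

## Interface

Orientations are given as a unit quaternion [x, y, z, w].
In Python, from cell import robot gives the robot as it stands.
- The arm moves only by the shell command python3 -m creep 'ROWS' [FORCE]. ROWS is JSON, a list that holds one entry, the list of rows, each a list of 5 numbers: the shift along the tool's x, y, z in cm, then the turn about the tool's z in degrees, then the finger opening in cm, from 0 to 8.54. A call has 1 to 5 rows; each row is the pose to reach, as a shift and turn from the pose commanded when the call began, along the tool's axes at that moment; what a row does not reach only later rows make up. A row lasts 1/8 s, in which the tool goes at most 62.5 mm and 10.7 degrees, less where a joint would pass 70% of its speed; a pose out of reach is approached as far as the arm can. A call with a gripper value outside its range is refused whole. The fingers move at their own pace and stop on an object; FORCE is the grip in N (left out, the last holds). Time passes only in rows, so rows that repeat a pose let the fingers close. It gives the time, the measured TCP pose, the force, the opening and the grip force at its end, in the units of the state.
- robot.observe(): the state, without advancing time (a new reading comes with each control period).
- robot.grab_frame(name): name is "side" or "top"; returns a dict with "img" (384x512x3 uint8, blue, green, red), "fx", "fy", "cx", "cy" (pixels), "extrinsics" (4x4, takes a point from world to camera coordinates). Camera axes: x right, y down, z forward; pixel columns grow to the right and rows downward; lengths in m; the calibration is good to about 2 mm. A picture is of the moment at which its call begins. There is no depth.
- robot.job_done(): hands the job in; it is judged then, once.
The state is a dict: "time_s": time; "q": joint angles; "joint_velocities": joint speeds; "tau": joint torques, N m; "tcp_pos": TCP position; "tool_rot": TCP orientation; "contact_force": force on the tool from outside, world axes, zero at the start; "ft_torque": the same for the moment, N m; "finger_gap": finger opening in m; "grip_force": force on a finger pad.
Only numpy, scipy, OpenCV 4.12 (cv2) and the standard library are available. Lean on these libraries where they do the work, as an engineer would, in place of code of your own. Each camera call takes 0.05 s, during which the arm holds its last target. There are 200 camera calls.

## Task

Lift the blue lid off the square steel tray by its knob and lay it knob up on the black rubber mat, setting it down rather than dropping it. Then raise the tray by the black handle bar so that it tips about its open corner and all four steel balls roll into the mug standing below, and lower the tray gently back to its rest and let go. Leave the lid on the mat, the mug upright in its place with the balls in it, and do not knock over the two sample bottles.

Things in the scene. Friction and masses are not known exactly. Their poses are not given: they have to be found in the camera images.
- stand: fixed stand (grey base plate 235 x 130 x 6 mm, posts) that carries the tray. Origin on the bench straight below the tray's centre. Its x axis is level and runs along the tray's diagonal from the open spout corner (-x) to the handle (+x); z up. Yaw varies from start to start.
- tray (a joint): tilt of the tray about its hinge in rad: 0 = level at rest (hard stop), up to 1.0 as the handle end is raised. Let go, it falls back by its own weight (about 1.5 N at the handle). Its floor slopes 0.05 rad down towards the handle, so balls roll out only when the tilt exceeds that, and freely at 0.3 to 0.5. Tipped quickly, they can shoot past the mug.
- tray_handle (a point): middle of the tray's handle: round black bar 10 mm thick, 60 mm long, level, across the diagonal (along the stand's y), at stand x = +120 mm, z = 148 mm at rest; moves with the tray. 33 mm gap between bar and tray corner, nothing below but the bench. The bar can turn in the grip as the tray tilts about the hinge 178 mm away.
- tray_hinge (a point): middle of the tray's fixed level hinge axis, along the stand's y, at stand x = -58 mm, z = 118 mm, at the spout. The tray is a square steel pan, inner sides 110 mm, walls 3 mm, diagonal along the stand's x, wall tops at z = 150 mm. Its corner at -x is cut open: a notch 40 mm wide, above the hinge.
- lid: loose blue square lid: plate 122 x 122 x 4 mm with an 8 mm deep plug lip below that sits inside the tray walls with 2.5 mm play each side, 105 to 210 g. Origin at the centre of the lip's underside, z up; top of the plate 12 mm above the origin. Starts on the tray with its diagonals along the stand's x and y; lift it straight up more than 10 mm to free it.
- lid_knob (a point): grasp point of the lid's knob on the lid's axis, 34 mm above the lid's origin: an upright black cylinder 22 mm across that rises from the plate (22 mm below this point) to 12 mm above this point. When the lid lies on the mat, this point is 37 mm above the bench.
- mat: flat black rubber mat, fixed, 170 x 170 x 3 mm. Origin at the centre of its underside on the bench.
- mug_mouth (a point): centre of the mouth of the loose blue and white mug, in the plane of its rim, 97 mm above the bench; mug 92 mm tall, about 64 mm wide inside, its z axis up. It stands in a low black ring on the stand's base, just under the spout corner (stand x = -99 mm).
- ball0_center (a point): steel grinding ball, 16 mm across; this is its centre. The four balls start together in the tray, at the handle corner, hidden under the lid.
- ball1_center (a point): steel grinding ball, 16 mm across; this is its centre. The four balls start together in the tray, at the handle corner, hidden under the lid.
- ball2_center (a point): steel grinding ball, 16 mm across; this is its centre. The four balls start together in the tray, at the handle corner, hidden under the lid.
- ball3_center (a point): steel grinding ball, 16 mm across; this is its centre. The four balls start together in the tray, at the handle corner, hidden under the lid.
- bottle_white_mid (a point): centre (half-way up) of a bystander: loose round sample bottle 108 mm tall, about 52 mm across, with a white cap, standing upright on the bench. Leave it standing.
- bottle_blue_mid (a point): centre (half-way up) of a bystander: loose round sample bottle 123 mm tall, about 52 mm across, with a blue cap, standing upright on the bench. Leave it standing.

How it is judged:
By the outcome, as a careful person would: the job done as asked, in the order asked, and still so for the second after the job is handed in, with the robot touching nothing.
It also fails if it takes over 67 s, if anything falls off the work surface, if the arm or the gripper's body presses on something with over 40 N, if the wrist force passes 120 N, or if a joint passes its speed limit or range.

## Working session

There is one attempt and no reset: what is moved stays moved. The work goes in short steps, Python scripts to look and compute and a shell command to move; the robot and the scene stay as the last step left them, time stands still between calls to the robot, and variables do not carry over. Pictures are saved under pics/ and viewed, at most 10 in all, crops included, and the job is handed in when it is done.

```bash
mkdir -p pics; ls
python3 - <<'E'
from cell import robot
import cv2,numpy as np
print(robot.observe(),robot.grasp_offset)
for n in("side","top"):
    f=robot.grab_frame(n);cv2.imwrite(f"pics/{n}0.png",f["img"]);print(n,f["fx"],f["fy"],f["cx"],f["cy"],np.round(f["extrinsics"],4).tolist())
E
```

```text
pics
{'time_s': 0.0, 'q': array([ 9.91289769e-01,  1.04734103e-01,  9.64802875e-02,  1.56389535e+00,
       -6.19725697e-07,  1.35310201e+00]), 'joint_velocities': array([-6.12315157e-04, -1.78350559e-03,  5.38870482e-04,  3.27774571e-04,
        9.94492643e-05,  4.57851561e-04]), 'tau': array([-2.09665122e-03, -5.56932306e+01,  5.03645289e+01,  1.69619214e-02,
       -2.85868409e-04, -1.79921358e-05]), 'tcp_pos': array([0.21218561, 0.56087703, 0.23050801]), 'tool_rot': array([ 1.79920937e-01,  9.83680842e-01, -6.23512936e-04, -2.62252795e-04]), 'contact_force': array([ 0.02102063, -0.16984401,  0.43625539]), 'ft_torque': array([ 0.04077806, -0.03632596, -0.01298486]), 'grip_force': 0.0, 'finger_gap': 0.08554417667115265} 0.0187
side 387.35434220329137 387.35434220329137 254.75709014395568 195.65170328764225 [[0.9978, -0.0645, -0.0116, -0.5927], [-0.0437, -0.5223, -0.8517, 0.1489], [0.0489, 0.8503, -0.524, 1.2389], [0.0, 0.0, 0.0, 1.0]]
top 360.63505211333063 360.63505211333063 260.1839675218117 191.14083093953667 [[-0.0018, -0.9995, -0.0304, 0.0609], [-0.9964, 0.0044, -0.0845, 0.5885], [0.0846, 0.0301, -0.996, 1.2832], [0.0, 0.0, 0.0, 1.0]]
```

View pics/side0.png

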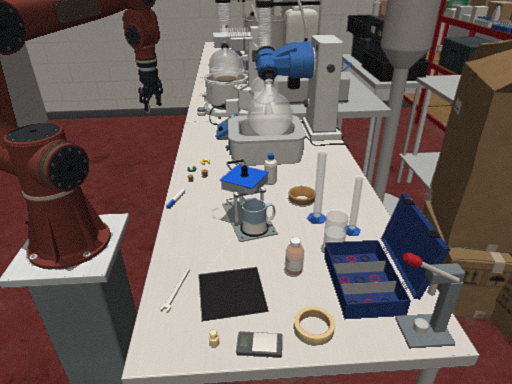

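View pics/top0.png

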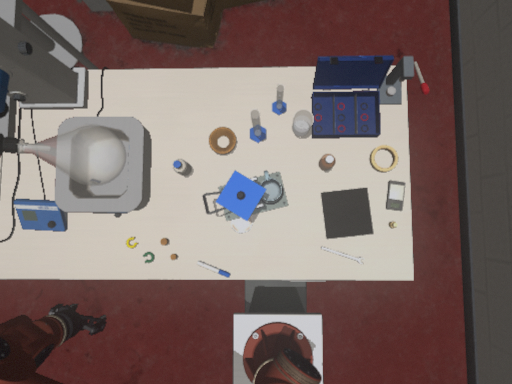

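The side view shows the lid on the tray near (245,178) with the knob at (244,170), the mug at (255,215) and the mat at (232,293). In the top view the knob is at (241,195), the handle near (207,203), the mug at (272,190), the mat at (347,213), and the bottles at (180,166) and (327,162).

```bash
cat > h.py <<'E'
from cell import robot
import cv2,numpy as np
def ray(f,u,v):
    E=np.array(f["extrinsics"]);d=E[:3,:3].T@np.array([(u-f["cx"])/f["fx"],(v-f["cy"])/f["fy"],1]);return -E[:3,:3].T@E[:3,3],d
def plane(f,u,v,z):
    o,d=ray(f,u,v);return (o+d*(z-o[2])/d[2])
def proj(f,p):
    E=np.array(f["extrinsics"]);c=E[:3,:3]@np.array(p)+E[:3,3];return np.array([f["fx"]*c[0]/c[2]+f["cx"],f["fy"]*c[1]/c[2]+f["cy"]])
def blob(f,m,roi):
    x0,y0,x1,y1=roi;k=np.zeros(m.shape,np.uint8);k[y0:y1,x0:x1]=m[y0:y1,x0:x1]
    c,_=cv2.findContours(k,cv2.RETR_EXTERNAL,cv2.CHAIN_APPROX_NONE);return cv2.convexHull(max(c,key=cv2.contourArea))
def crop(f,x0,y0,x1,y1,s,name):
    cv2.imwrite(f"pics/{name}.png",cv2.resize(f["img"][y0:y1,x0:x1],None,fx=s,fy=s,interpolation=cv2.INTER_CUBIC))
E
python3 - <<'E'
from h import *
T=robot.grab_frame("top");S=robot.grab_frame("side")
for f,n,lr,mr,kr in((T,"top",(205,160,280,225),(315,180,380,245),(234,188,249,202)),(S,"side",(215,160,272,196),(190,262,275,325),(237,160,252,180))):
    h=cv2.cvtColor(f["img"],cv2.COLOR_BGR2HSV)
    blue=((h[...,0]>100)&(h[...,0]<125)&(h[...,1]>150)&(h[...,2]>60)).astype(np.uint8)*255
    dark=(h[...,2]<60).astype(np.uint8)*255
    H=blob(f,blue,lr);q=cv2.approxPolyN(H,4).reshape(-1,2)
    P=np.array([plane(f,*p,.154) for p in q]);print(n,"lid corners px",q.tolist(),"\n",P.round(3).tolist(),P.mean(0).round(4))
    H=blob(f,dark,mr);q=cv2.approxPolyN(H,4).reshape(-1,2);P=np.array([plane(f,*p,.003) for p in q]);print("mat",P.round(3).tolist(),P.mean(0).round(4))
    H=blob(f,dark,kr);print("knob px",H.reshape(-1,2).mean(0),plane(f,*H.reshape(-1,2).mean(0),.18).round(4))
a=T["img"][145:240,180:310];b=S["img"][145:240,205:335]
cv2.imwrite("pics/c1.png",np.vstack([cv2.resize(x,(400*1,292),interpolation=cv2.INTER_CUBIC) for x in(a,b)]))
E
```

```text
top lid corners px [[265, 189], [247, 220], [216, 201], [235, 171]] 
 [[0.585, 0.039, 0.154], [0.484, 0.098, 0.154], [0.546, 0.2, 0.154], [0.645, 0.138, 0.154]] [0.5648 0.119  0.154 ]Traceback (most recent call last):
  File "<stdin>", line 9, in <module>
  File "h.py", line 11, in blob
    c,_=cv2.findContours(k,cv2.RETR_EXTERNAL,cv2.CHAIN_APPROX_NONE);return cv2.convexHull(max(c,key=cv2.contourArea))
                                                                                          ~~~^^^^^^^^^^^^^^^^^^^^^^^
ValueError: max() iterable argument is empty
```

```bash
cat > m.py <<'E'
from h import *
T=robot.grab_frame("top");S=robot.grab_frame("side")
print("mat bgr",T["img"][213,347],"knob bgr",T["img"][195,241],S["img"][170,244])
for f,n,lr,mr,kr in((T,"top",(205,160,280,225),(315,180,380,245),(234,188,249,202)),(S,"side",(215,160,272,196),(190,262,275,325),(237,160,252,180))):
    h=cv2.cvtColor(f["img"],cv2.COLOR_BGR2HSV)
    blue=((h[...,0]>100)&(h[...,0]<125)&(h[...,1]>150)&(h[...,2]>60)).astype(np.uint8)*255
    dark=(f["img"].max(2)<90).astype(np.uint8)*255
    for nm,m,r,z in(("lid",blue,lr,.154),("mat",dark,mr,.003)):
        q=cv2.approxPolyN(blob(f,m,r),4).reshape(-1,2)
        P=np.array([plane(f,*p,z) for p in q]);print(n,nm,P.round(3).tolist(),P.mean(0).round(4))
    q=blob(f,dark,kr).reshape(-1,2);print("knob px",q.mean(0),plane(f,*q.mean(0),.18).round(4))
a=T["img"][145:240,180:310];b=S["img"][145:240,205:335]
cv2.imwrite("pics/c1.png",np.vstack([cv2.resize(x,(400,292),interpolation=cv2.INTER_CUBIC) for x in(a,b)]))
E
python3 m.py
```

```text
mat bgr [67 70 71] knob bgr [81 77 78] [ 7 15 11]
top lid [[0.585, 0.039, 0.154], [0.484, 0.098, 0.154], [0.546, 0.203, 0.154], [0.645, 0.138, 0.154]] [0.5648 0.1199 0.154 ]
top mat [[0.437, -0.345, 0.003], [0.419, -0.183, 0.003], [0.583, -0.164, 0.003], [0.604, -0.328, 0.003]] [ 0.5105 -0.2549  0.003 ]
knob px [240.4 195.1] [0.5631 0.1179 0.18  ]
side lid [[0.653, 0.139, 0.154], [0.589, 0.024, 0.154], [0.485, 0.091, 0.154], [0.546, 0.2, 0.154]] [0.5683 0.1135 0.154 ]
side mat [[0.606, -0.332, 0.003], [0.44, -0.351, 0.003], [0.423, -0.182, 0.003], [0.587, -0.166, 0.003]] [ 0.5141 -0.2579  0.003 ]
knob px [244.  171.2] [0.5674 0.0956 0.18  ]
```

View pics/c1.png

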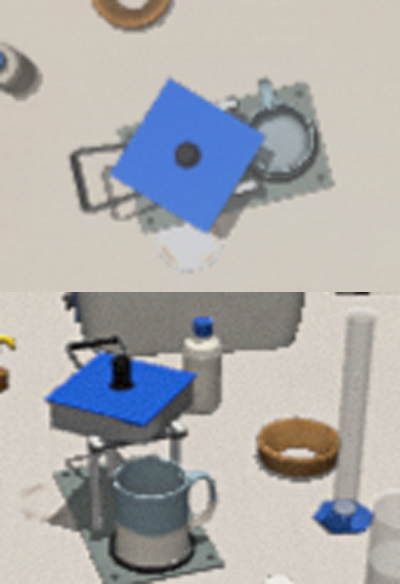

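Crop: the knob is at (187,153), i.e. full-frame (241,195). The handle bar runs (72,155)–(82,210), midpoint about (205,204), and the mug mouth is at about (271,191). The stand axis points from the mug to the handle, and the lid is seated.

```bash
cat >> h.py <<'E'
from scipy.spatial.transform import Rotation as Ro
def go(p,yaw=None):
    s=robot.observe();R=Ro.from_quat(s["tool_rot"]).as_matrix();d=R.T@(np.array(p)-s["tcp_pos"])*100
    y=np.degrees(np.arctan2(R[1,1],R[0,1]));t=0 if yaw is None else (y-yaw+90)%180-90
    print("shift cm",d.round(2),"turn",round(t,1),"yaw",y.round(1),"tcp",s["tcp_pos"].round(4),"t",s["time_s"])
E
python3 - <<'E'
from h import *
T=robot.grab_frame("top");S=robot.grab_frame("side")
c=np.array([.566,.117]);h=plane(T,205,204.2,.148);m=plane(T,271,191.5,.097)
for w,z in(("bottleW",.10),("bottleB",.12)):pass
print("handle",h,"mug",m,"yaw",np.degrees(np.arctan2(*(h-m)[[1,0]])))
for y in(102,103.6,105):
    u=np.array([np.cos(np.radians(y)),np.sin(np.radians(y))]);print(y,"pred handle",c+.12*u,"mug",c-.099*u)
for u,v,z in((327,162,.1),(180,166,.12)):print("bottle",plane(T,u,v,z))
for z in(.17,.188):print("knob proj side",proj(S,[.566,.117,z]),"top",proj(T,[.566,.117,z]))
go([.566,.117,.24]);go([.566,.117,.162])
E
```

```text
handle [0.53588363 0.23741057 0.148     ] mug [0.58120311 0.0198794  0.097     ] yaw 101.7684131869965
102 pred handle [0.5410506  0.23437771] mug [0.58658326 0.02016339]
103.6 pred handle [0.53778295 0.23363532] mug [0.58927907 0.02077586]
105 pred handle [0.53494171 0.2329111 ] mug [0.59162309 0.02137334]
bottle [ 0.68157852 -0.17240054  0.1       ]
bottle [0.66790008 0.32973705 0.12      ]
knob proj side [243.40157152 170.85949101] top [240.93739135 194.43287106]
knob proj side [243.25323696 165.99030163] top [240.46485784 194.00642556]
shift cm [-48.8  -29.02  -0.88] turn 0 yaw 69.3 tcp [0.2123 0.5611 0.2312] t 0.4
shift cm [-48.8  -29.02   6.92] turn 0 yaw 69.3 tcp [0.2123 0.5611 0.2312] t 0.4
```

```bash
python3 -m creep '[[[-5,-3,-2,0,8.5],[-10,-6,-2,0,8.5],[-15,-9,-2,0,8.5],[-20,-12,-2,0,8.5],[-25,-15,-2,0,8.5]]]' 40; python3 -m creep '[[[-5,-3,0,0,8.5],[-10,-6,0,0,8.5],[-15,-9,0,0,8.5],[-20,-12,0,0,8.5],[-23.8,-14,0,0,8.5]]]'; python3 -m creep '[[[0,0,0,0,6],[0,0,0,0,6],[0,0,0,0,6]]]'
python3 - <<'E'
from h import *
go([.566,.117,.162])
E
```

```text
time_s: 1.02
tcp_pos: [0.394, 0.3309, 0.2515]
tool_rot: [0.18, 0.984, 0.0, 0.0]
contact_force: [0.4, 0.2, -0.2]
finger_gap: 0.0853
grip_force: 0.0
time_s: 1.65
tcp_pos: [0.5673, 0.115, 0.2513]
tool_rot: [0.181, 0.984, 0.0, 0.0]
contact_force: [0.7, 1.1, -0.0]
finger_gap: 0.0849
grip_force: 0.0
time_s: 2.02
tcp_pos: [0.5656, 0.1182, 0.2516]
tool_rot: [0.179, 0.984, 0.0, 0.0]
contact_force: [0.8, -0.1, 0.4]
finger_gap: 0.0601
grip_force: 0.0
shift cm [-0.08 -0.1   8.96] turn 0 yaw 69.3 tcp [0.5656 0.1182 0.2516] t 2.025
```

```bash
python3 -m creep '[[[0,-0.1,3,0,6],[0,-0.1,6,0,6],[0,-0.1,8,0,6],[0,-0.1,8.9,0,6],[0,-0.1,8.9,0,6]]]'; python3 -m creep '[[[0,0,0,0,3.5],[0,0,0,0,2.5],[0,0,0,0,1.5],[0,0,0,0,1.5],[0,0,0,0,1.5]]]' 40; python3 -m creep '[[[0,0,0,0,1.5],[0,0,0,0,1.5]]]' 40
```

```text
time_s: 2.65
tcp_pos: [0.5656, 0.1165, 0.1624]
tool_rot: [0.18, 0.984, 0.0, -0.0]
contact_force: [-0.3, -0.1, 0.1]
finger_gap: 0.0601
grip_force: 0.0
time_s: 3.28
tcp_pos: [0.5667, 0.1173, 0.1635]
tool_rot: [0.18, 0.984, 0.001, 0.001]
contact_force: [2.5, 5.6, 3.6]
finger_gap: 0.0209
grip_force: 39.5
time_s: 3.52
tcp_pos: [0.5667, 0.1173, 0.1636]
tool_rot: [0.18, 0.984, 0.001, 0.001]
contact_force: [2.0, 5.7, 3.4]
finger_gap: 0.0207
grip_force: 39.5
```

```bash
python3 -m creep '[[[0,0.1,0,0,1.5],[0,0.1,-0.5,0,1.5],[0,0.1,-1.2,0,1.5],[0,0.1,-2.2,0,1.5],[0,0.1,-4,0,1.5]]]' 50;  python3 -m creep '[[[0,0,-2,0,1.5],[0,0,-4,0,1.5],[0,0,-4,0,1.5]]]'
python3 - <<'E'
from h import *
go([.513,-.256,.2],107); go([.513,-.256,.03],107)
S=robot.grab_frame("side");T=robot.grab_frame("top")
cv2.imwrite("pics/l.png",np.hstack([cv2.resize(x,None,fx=3,fy=3) for x in(S["img"][120:240,200:320],T["img"][140:260,190:310])]))
E
```

```text
time_s: 4.15
tcp_pos: [0.5657, 0.117, 0.2029]
tool_rot: [0.18, 0.984, -0.0, -0.001]
contact_force: [0.6, -0.3, -0.9]
finger_gap: 0.0203
grip_force: 49.2
time_s: 4.53
tcp_pos: [0.5672, 0.1171, 0.245]
tool_rot: [0.18, 0.984, 0.0, 0.002]
contact_force: [0.3, 0.2, -1.8]
finger_gap: 0.0205
grip_force: 49.2
shift cm [ -8.13 -36.81   4.49] turn -37.7 yaw 69.3 tcp [0.5672 0.1171 0.245 ] t 4.525
shift cm [ -8.06 -36.83  21.49] turn -37.7 yaw 69.3 tcp [0.5672 0.1171 0.245 ] t 4.525
```

View pics/l.png

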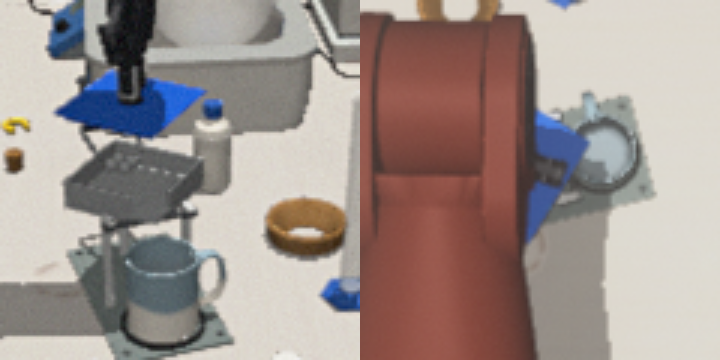

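The side view shows the lid held level above the tray, with the balls at the tray's handle corner. Next I carry it to the mat.

```bash
python3 -m creep '[[[-0.9,-4,0,-4,1.5],[-1.8,-8,0,-8,1.5],[-2.7,-12,0,-13,1.5],[-3.6,-16.5,0,-18,1.5],[-4.6,-21,0,-23,1.5]]]'
python3 - <<'E'
from h import *
go([.513,-.256,.1],107)
E
```

```text
time_s: 5.25
tcp_pos: [0.534, -0.0966, 0.2413]
tool_rot: [-0.021, 1.0, 0.0, -0.001]
contact_force: [0.8, -0.3, -1.3]
finger_gap: 0.0201
grip_force: 49.3
shift cm [  2.76 -15.84  14.12] turn -14.6 yaw 92.4 tcp [ 0.534  -0.0966  0.2413] t 5.25
```

```bash
python3 -m creep '[[[0.8,-4.5,1,-4,1.5],[1.5,-9,3,-8,1.5],[2.2,-13,6,-12,1.5],[2.8,-15.5,9,-14.6,1.5],[2.8,-15.8,11,-14.6,1.5]]]'; python3 -m creep '[[[0,0,1,0,1.5],[0,0,2,0,1.5],[0,0,2,0,1.5]]]'
python3 - <<'E'
from h import *
go([.513,-.256,.027],107)
T=robot.grab_frame("top");S=robot.grab_frame("side")
cv2.imwrite("pics/m.png",np.hstack([cv2.resize(x,None,fx=3,fy=3) for x in(S["img"][230:350,170:290],T["img"][140:260,290:410])]))
E
```

```text
time_s: 5.88
tcp_pos: [0.5117, -0.2552, 0.1296]
tool_rot: [-0.146, 0.989, 0.001, -0.001]
contact_force: [-0.5, -0.2, -1.3]
finger_gap: 0.0202
grip_force: 49.3
time_s: 6.25
tcp_pos: [0.5133, -0.2536, 0.1121]
tool_rot: [-0.147, 0.989, 0.0, -0.0]
contact_force: [0.2, 0.5, -1.9]
finger_gap: 0.0204
grip_force: 49.3
shift cm [ 0.1  -0.23  8.51] turn -0.1 yaw 106.9 tcp [ 0.5133 -0.2536  0.1121] t 6.25
```

View pics/m.png

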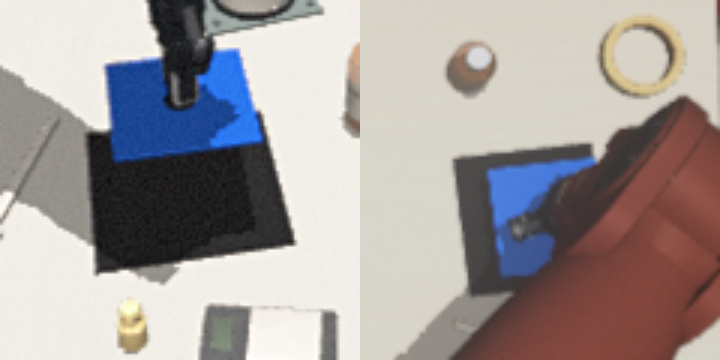

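The lid hangs level over the mat with its edges parallel to the mat's. I lower it gently.

```bash
python3 -m creep '[[[0,-0.2,2.5,0,1.5],[0,-0.2,5,0,1.5],[0,-0.2,7,0,1.5],[0,-0.2,7.8,0,1.5],[0,-0.2,8.2,0,1.5]]]'; python3 -m creep '[[[0,0,0.15,0,1.5],[0,0,0.3,0,1.5],[0,0,0.4,0,1.5],[0,0,0.5,0,1.5],[0,0,0.5,0,1.5]]]'
```

```text
time_s: 6.98
tcp_pos: [0.5139, -0.2564, 0.0304]
tool_rot: [-0.147, 0.989, -0.0, 0.0]
contact_force: [0.1, 0.6, -0.9]
finger_gap: 0.0203
grip_force: 49.3
time_s: 7.6
tcp_pos: [0.5137, -0.2563, 0.0253]
tool_rot: [-0.147, 0.989, 0.0, 0.0]
contact_force: [0.5, 0.2, -1.8]
finger_gap: 0.0202
grip_force: 49.3
```

```bash
python3 -m creep '[[[0,0,0.05,0,1.5],[0,0,0.1,0,1.5],[0,0,0.1,0,1.5]]]';python3 -m creep '[[[0,0,0.05,0,1.5],[0,0,0.1,0,1.5],[0,0,0.1,0,1.5]]]'
```

```text
time_s: 7.98
tcp_pos: [0.5138, -0.2565, 0.0246]
tool_rot: [-0.147, 0.989, -0.0, 0.0]
contact_force: [-2.7, 0.5, 2.8]
finger_gap: 0.0202
grip_force: 49.8
time_s: 8.35
tcp_pos: [0.5138, -0.2565, 0.0246]
tool_rot: [-0.147, 0.989, -0.0, 0.0]
contact_force: [-5.0, 3.0, 12.3]
finger_gap: 0.0205
grip_force: 50.7
```

```bash
python3 -m creep '[[[0,0,-0.1,0,1.5],[0,0,-0.1,0,3],[0,0,-0.1,0,5],[0,0,-0.1,0,5],[0,0,-0.1,0,5]]]'; python3 -m creep '[[[0,0,-2,0,5],[0,0,-6,0,5],[0,0,-11,0,5],[0,0,-16.5,0,5],[0,0,-21,0,5]]]'
python3 - <<'E'
from h import *
go([.537,.235,.25],103)
E
```

```text
time_s: 8.98
tcp_pos: [0.5137, -0.2563, 0.0242]
tool_rot: [-0.147, 0.989, 0.0, 0.0]
contact_force: [-0.4, -0.1, 0.2]
finger_gap: 0.0502
grip_force: 0.0
time_s: 9.6
tcp_pos: [0.5139, -0.2565, 0.2385]
tool_rot: [-0.147, 0.989, -0.001, 0.001]
contact_force: [0.3, -0.9, 0.0]
finger_gap: 0.0499
grip_force: 0.0
shift cm [-16.48  46.36  -1.24] turn 3.9 yaw 106.9 tcp [ 0.5139 -0.2565  0.2385] t 9.6
```

Run:
```python
from h import *
T=robot.grab_frame("top");S=robot.grab_frame("side")
o=[]
for f,x0,y0 in((T,185,160),(S,205,150)):
    p=proj(f,[.537,.2355,.148]);print(p,(p-[x0,y0]+.5)*5)
    o.append(cv2.resize(f["img"][y0:y0+90,x0:x0+75],None,fx=5,fy=5,interpolation=cv2.INTER_CUBIC))
cv2.imwrite("pics/t.png",np.hstack(o))
```

```text
[205.58069804 203.85946617] [105.4034902  221.79733086]
[234.16991238 161.14956439] [148.3495619   58.24782194]
```

View pics/t.png

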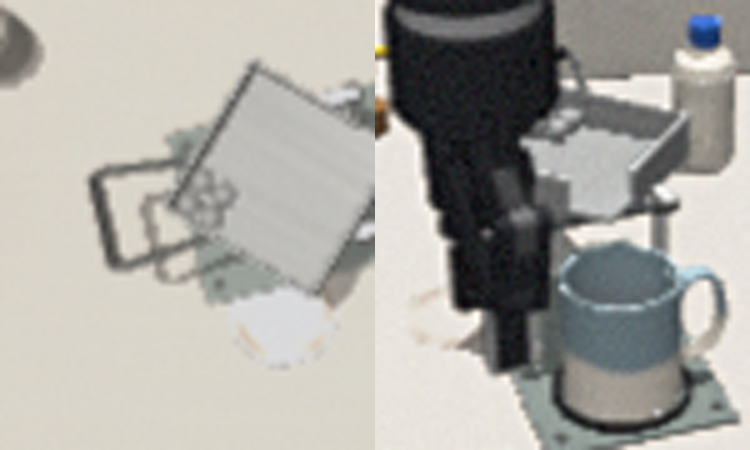

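The top crop shows the bar from (96,178) to (115,268), centre (105,222), which matches the predicted point. The four balls sit in the tray's handle corner.

```bash
python3 -m creep '[[[-1.8,5,-1,2,3],[-3.6,10,-1,4,3],[-5.4,15,-1,4.4,3],[-7.2,20,-1,4.4,3],[-9,25,-1,4.4,3]]]' 30;  python3 - <<'E'
from h import *
go([.537,.2355,.24],102.5)
E
```

```text
time_s: 10.32
tcp_pos: [0.527, 0.0107, 0.2452]
tool_rot: [-0.109, 0.994, -0.0, 0.001]
contact_force: [1.2, 0.2, -0.6]
finger_gap: 0.0297
grip_force: 0.0
shift cm [-5.82 21.74  0.52] turn -0.0 yaw 102.5 tcp [0.527  0.0107 0.2452] t 10.325
```

```bash
python3 -m creep '[[[-1.5,5.5,0,0,3],[-3,11,0,0,3],[-4.5,16.5,0,0,3],[-5.6,21,0,0,3],[-5.8,21.7,0,0,3]]]' 30; python3 -m creep '[[[0,0,0,0,3],[0,0,0,0,3]]]';  python3 - <<'E'
from h import *
go([.537,.2355,.133],102.5)
E
```

```text
time_s: 10.95
tcp_pos: [0.5364, 0.2361, 0.2448]
tool_rot: [-0.11, 0.994, 0.0, 0.0]
contact_force: [0.5, -0.5, -0.2]
finger_gap: 0.03
grip_force: 0.0
time_s: 11.2
tcp_pos: [0.5372, 0.2323, 0.2446]
tool_rot: [-0.108, 0.994, -0.0, 0.0]
contact_force: [0.1, -0.4, 0.9]
finger_gap: 0.0301
grip_force: 0.0
shift cm [-0.05  0.32 11.16] turn -0.1 yaw 102.4 tcp [0.5372 0.2323 0.2446] t 11.2
```

```bash
python3 -m creep '[[[0,0.3,3,0,3],[0,0.3,6,0,3],[0,0.3,8,0,3],[0,0.3,10,0,3],[0,0.3,11.1,0,3]]]'; python3 -m creep '[[[0,0,0,0,2],[0,0,0,0,1.5],[0,0,0,0,0.6],[0,0,0,0,0.6],[0,0,0,0,0.6]]]' 25
python3 - <<'E'
from h import *
go([.537,.2355,.133],102.5)
E
```

```text
time_s: 11.82
tcp_pos: [0.5363, 0.236, 0.1323]
tool_rot: [-0.108, 0.994, 0.0, -0.0]
contact_force: [0.9, 0.6, 0.2]
finger_gap: 0.0299
grip_force: 0.0
time_s: 12.45
tcp_pos: [0.5371, 0.2358, 0.1344]
tool_rot: [-0.108, 0.994, -0.001, 0.001]
contact_force: [-0.5, -6.0, 4.2]
finger_gap: 0.0091
grip_force: 24.6
shift cm [ 0.02 -0.03  0.14] turn -0.0 yaw 102.5 tcp [0.5371 0.2358 0.1344] t 12.45
```

```bash
python3 -m creep '[[[0,-0.16,-0.35,0,0.6],[0,-0.23,-0.71,0,0.6],[0,-0.31,-1.06,0,0.6],[0,-0.4,-1.41,0,0.6],[0,-0.49,-1.76,0,0.6]]]'; python3 -m creep '[[[0,-0.1,-0.35,0,0.6],[0,-0.21,-0.7,0,0.6],[0,-0.32,-1.04,0,0.6],[0,-0.44,-1.38,0,0.6],[0,-0.56,-1.72,0,0.6]]]'; python3 -m creep '[[[0,0,0,0,0.6],[0,0,0,0,0.6],[0,0,0,0,0.6],[0,0,0,0,0.6],[0,0,0,0,0.6]]]'
python3 - <<'E'
from h import *
S=robot.grab_frame("side");crop(S,195,120,325,250,4,"s1")
E
```

```text
time_s: 13.08
tcp_pos: [0.5379, 0.2322, 0.1515]
tool_rot: [-0.109, 0.994, 0.001, 0.001]
contact_force: [4.5, 4.8, -1.8]
finger_gap: 0.0089
grip_force: 24.3
time_s: 13.7
tcp_pos: [0.5392, 0.2269, 0.1688]
tool_rot: [-0.109, 0.994, 0.001, 0.001]
contact_force: [4.6, 3.9, -0.8]
finger_gap: 0.0088
grip_force: 24.2
time_s: 14.32
tcp_pos: [0.5392, 0.227, 0.1688]
tool_rot: [-0.109, 0.994, 0.001, 0.001]
contact_force: [4.5, 5.1, -0.4]
finger_gap: 0.0089
grip_force: 24.3
```

View pics/s1.png

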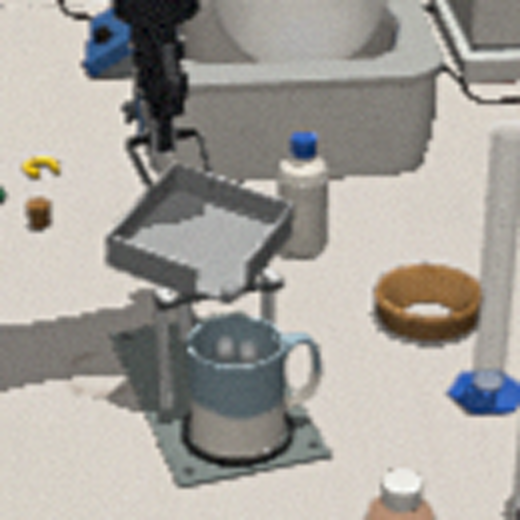

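At least two balls are already visible in the mug at (235,345), and something is perhaps at the spout (230,290). I tilt further to clear all of them.

```bash
python3 -m creep '[[[0,-0.14,-0.34,0,0.6],[0,-0.28,-0.67,0,0.6],[0,-0.43,-1,0,0.6],[0,-0.58,-1.33,0,0.6],[0,-0.73,-1.65,0,0.6]]]'; python3 -m creep '[[[0,-0.17,-0.32,0,0.6],[0,-0.34,-0.64,0,0.6],[0,-0.52,-0.96,0,0.6],[0,-0.7,-1.27,0,0.6],[0,-0.89,-1.57,0,0.6]]]'; python3 -m creep '[[[0,0,0,0,0.6],[0,0,0,0,0.6],[0,0,0,0,0.6],[0,0,0,0,0.6],[0,0,0,0,0.6]]]'
python3 - <<'E'
from h import *
S=robot.grab_frame("side");T=robot.grab_frame("top")
cv2.imwrite("pics/s2.png",np.hstack([cv2.resize(x,None,fx=5,fy=5,interpolation=cv2.INTER_CUBIC) for x in(S["img"][145:245,215:295],T["img"][145:245,225:305])]))
E
```

```text
time_s: 15.0
tcp_pos: [0.5409, 0.22, 0.1856]
tool_rot: [-0.109, 0.994, 0.001, 0.001]
contact_force: [4.7, 6.2, -0.1]
finger_gap: 0.0085
grip_force: 24.3
time_s: 15.62
tcp_pos: [0.543, 0.2116, 0.2016]
tool_rot: [-0.109, 0.994, 0.001, 0.002]
contact_force: [5.2, 7.4, 1.6]
finger_gap: 0.0088
grip_force: 24.3
time_s: 16.25
tcp_pos: [0.543, 0.2117, 0.2015]
tool_rot: [-0.109, 0.994, 0.001, 0.002]
contact_force: [4.6, 7.2, 1.6]
finger_gap: 0.009
grip_force: 24.4
```

View pics/s2.png

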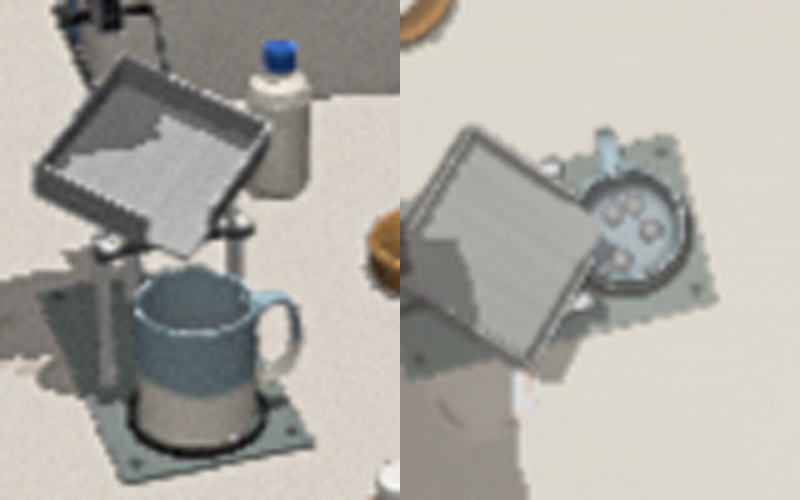

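All four balls are in the mug: (610,217), (637,203), (652,230) and (620,258) in the top crop. The tray is empty, so I lower it slowly along the same arc.

```bash
python3 -m creep '[[[0,0.19,0.3,0,0.6],[0,0.37,0.61,0,0.6],[0,0.55,0.93,0,0.6],[0,0.72,1.25,0,0.6],[0,0.89,1.57,0,0.6]]]'; python3 -m creep '[[[0,0.15,0.32,0,0.6],[0,0.3,0.65,0,0.6],[0,0.45,0.98,0,0.6],[0,0.59,1.31,0,0.6],[0,0.73,1.65,0,0.6]]]'; python3 -m creep '[[[0,0.12,0.34,0,0.6],[0,0.24,0.68,0,0.6],[0,0.35,1.02,0,0.6],[0,0.46,1.37,0,0.6],[0,0.56,1.72,0,0.6]]]'; python3 -m creep '[[[0,0.08,0.3,0,0.6],[0,0.15,0.6,0,0.6],[0,0.22,0.9,0,0.6],[0,0.28,1.15,0,0.6],[0,0.32,1.35,0,0.6]]]'; python3 -m creep '[[[0,0.02,0.08,0,0.6],[0,0.03,0.16,0,0.6],[0,0.05,0.24,0,0.6],[0,0.06,0.3,0,0.6],[0,0.06,0.3,0,0.6]]]'
```

```text
time_s: 16.98
tcp_pos: [0.5409, 0.2201, 0.1857]
tool_rot: [-0.109, 0.994, 0.001, 0.001]
contact_force: [4.7, 4.7, 2.2]
finger_gap: 0.0089
grip_force: 24.4
time_s: 17.6
tcp_pos: [0.5392, 0.2269, 0.169]
tool_rot: [-0.109, 0.994, 0.001, 0.001]
contact_force: [3.8, 4.0, 0.4]
finger_gap: 0.0087
grip_force: 24.6
time_s: 18.23
tcp_pos: [0.5379, 0.2322, 0.1516]
tool_rot: [-0.109, 0.994, 0.001, 0.001]
contact_force: [4.0, 3.9, -1.1]
finger_gap: 0.0089
grip_force: 24.8
time_s: 18.85
tcp_pos: [0.5372, 0.2351, 0.1379]
tool_rot: [-0.109, 0.994, 0.0, 0.001]
contact_force: [3.7, 3.9, 0.0]
finger_gap: 0.0086
grip_force: 25.0
time_s: 19.48
tcp_pos: [0.537, 0.2356, 0.1349]
tool_rot: [-0.109, 0.994, 0.0, 0.001]
contact_force: [3.4, 3.3, -0.0]
finger_gap: 0.0088
grip_force: 24.9
```

```bash
python3 -m creep '[[[0,0,0.04,0,0.6],[0,0,0.08,0,0.6],[0,0,0.12,0,0.6],[0,0,0.15,0,0.6],[0,0,0.15,0,0.6]]]'; python3 -m creep '[[[0,0,0,0,1.2],[0,0,0,0,2],[0,0,0,0,3],[0,0,0,0,3],[0,0,0,0,3]]]';  python3 -m creep '[[[0,0,-1,0,3],[0,0,-3,0,3],[0,0,-6,0,3],[0,0,-10,0,3],[0,0,-14,0,3]]]'; python3 -m creep '[[[0,4,0,0,3],[0,8,0,0,3],[0,8,0,0,3]]]'
python3 - <<'E'
from h import *
S=robot.grab_frame("side");T=robot.grab_frame("top")
cv2.imwrite("pics/f.png",np.hstack([cv2.resize(x,None,fx=2,fy=2,interpolation=cv2.INTER_CUBIC) for x in(S["img"][130:350,150:345],T["img"][140:360,160:360])]))
E
```

```text
time_s: 20.1
tcp_pos: [0.5371, 0.2357, 0.1345]
tool_rot: [-0.109, 0.994, 0.0, 0.001]
contact_force: [1.1, 3.4, 8.3]
finger_gap: 0.0092
grip_force: 25.8
time_s: 20.72
tcp_pos: [0.5366, 0.2352, 0.1328]
tool_rot: [-0.109, 0.994, 0.0, -0.0]
contact_force: [0.4, 0.1, -0.5]
finger_gap: 0.0297
grip_force: 0.0
time_s: 21.35
tcp_pos: [0.5367, 0.2353, 0.276]
tool_rot: [-0.109, 0.994, 0.0, 0.001]
contact_force: [0.8, 0.7, 0.6]
finger_gap: 0.0297
grip_force: 0.0
time_s: 21.72
tcp_pos: [0.5187, 0.3156, 0.2746]
tool_rot: [-0.11, 0.994, 0.0, 0.001]
contact_force: [0.2, -1.1, 0.0]
finger_gap: 0.03
grip_force: 0.0
```

View pics/f.png

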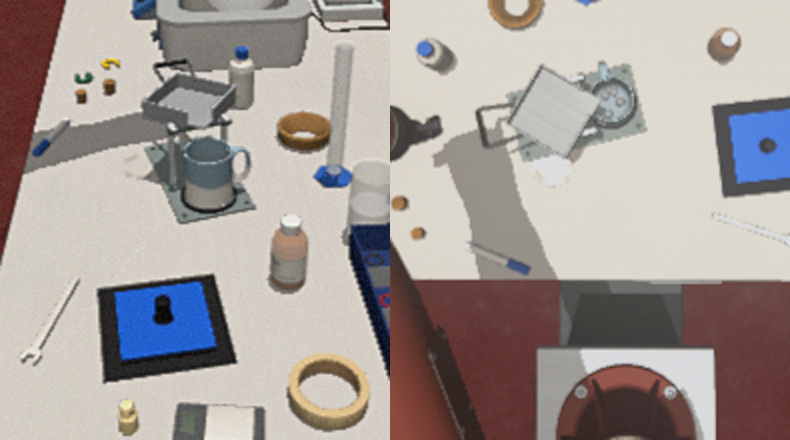

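The lid lies knob up on the mat with its knob at (162,308), the tray is level, and the mug at (615,100) holds the four balls. Both bottles are standing and the robot touches nothing, so I hand in.

```bash
python3 -c "
from cell import robot
print(robot.job_done())"
```

```text
the job is handed in; nothing more can be done
None
```

Job handed in at about 22 s of robot time: the lid is knob up on the mat, all four balls are in the upright mug, the tray is back at rest and released, and both bottles are still standing.

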